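# Close up the row of square tins on the bench shelf

## Task

Tidy the bench shelf: push the three square tins back, upright and square, against the shelf's back lip, side by side between the fixed end stop and the orange sliding bookend. Then slide the bookend up to close the row and press it firmly against the end stop for a moment, about 15 N, so that no gaps remain, and let go. Never push the tins or the row as hard as 40 N, and leave the other things where they stand.

Things in the scene. Friction and masses are not known exactly. Their poses are not given: they have to be found in the camera images.
- shelf: low bench-top shelf, fixed to the table. Origin under its centre at table level; its x points to the back (away from the open front), y along the shelf to the end stop, z up. Plywood deck, top at z=60 mm, x from -140 to +115 mm, y from -290 to +290 mm. Grey back lip along the whole rear: inner face at x=+115 mm, top at z=95 mm. A tin home against the lip has its centre at x=+70 mm
- end_stop: fixed grey upright plate on the deck, 120 (x) x 12 (y) x 90 mm high. Origin at the centre of its underside, at (55, 171, 60) mm in the shelf's frame; its face towards the tins is at shelf y=+165 mm
- bookend (a joint): travel (m) of the orange bookend, an upright plate 110 (x) x 10 (y) x 90 mm high that slides along the shelf's y with light friction and stays where it is left. 0 = parked far from the end stop, growing towards the end stop, limit 0.150. Its face towards the tins is at shelf y = -235 mm + travel; with the three tins packed tight the travel is 0.115. The deck outside it (-y) is free for pushing it
- bookend_face (a point): point at the centre of the bookend's outer (-y) face, 50 mm above the deck, at shelf x=+55 mm
- tin_blue: square steel tin with a blue band and a flat lid, 90 (x) x 95 (y) x 100 mm high, 0.3 to 0.6 kg, too wide to grip. Origin at the centre of its underside; z up; x points roughly to the shelf's back. Stands loose on the front of the deck
- tin_yellow: square steel tin with a yellow band and a flat lid, 90 (x) x 95 (y) x 100 mm high, 0.3 to 0.6 kg, too wide to grip. Origin at the centre of its underside; z up; x points roughly to the shelf's back. Stands loose on the front of the deck
- tin_red: square steel tin with a red band and a flat lid, 90 (x) x 95 (y) x 100 mm high, 0.3 to 0.6 kg, too wide to grip. Origin at the centre of its underside; z up; x points roughly to the shelf's back. Stands loose on the front of the deck
- jar: bystander: white screw-top jar with yellow label, 68 dia x 100 mm, standing on the shelf deck beyond the end stop; origin at its underside, near the middle
- water_bottle: bystander: clear water bottle, 64 dia x 200 mm; origin at its underside, near the middle
- sprayer: bystander: white trigger spray bottle, 80 dia x 215 mm; origin at its underside, near the middle
- mixing_cup: bystander: grey open mixing cup, 76 dia x 90 mm; origin at its underside, near the middle
- round_can: bystander: bare steel round can, 100 dia x 115 mm; origin at its underside, near the middle
- brush: bystander: flat brush lying on the table beside the shelf; origin at its underside, near the middle
- spatula: bystander: spatula lying on the table beside the shelf; origin at its underside, near the middle

How it is judged:
By the outcome, as a careful person would: the job done as asked, in the order asked, and still so for the second after the job is handed in, with the robot touching nothing.
It also fails if it takes over 72 s, if anything falls off the work surface, if the arm or the gripper's body presses on something with over 40 N, if the wrist force passes 120 N, or if a joint passes its speed limit or range.

## Robot

A 6-joint arm with a two-finger parallel gripper is mounted at the origin on the work surface. World frame = base frame: x ahead of the robot, y to its left, z up, the work surface at z = 0. Lengths are in mm, angles in rad, forces in N, time in s.
With the tool pointing down it reaches from about 350 to 975 mm from the base axis. Payload 7.1 kg.
Tool frame: the origin (TCP) lies midway between the tips of the shut fingers; the grasp point (between the pads) lies 19 mm behind it; z points along the fingers, y is the line along which they close (so a half turn about z gives the same grasp; the last joint's range is limited). The gripper opens to 88 mm and grips with 3 to 60 N. Pads are 20 mm wide; open, the fingers measure 115 mm over their backs; the gripper's body (75 mm by 178 mm) begins 61 mm behind the grasp point.
Start: joints at [1.097, 0.423, 1.63, -0, 1.089, -0.019], TCP at [274.519, 561.466, 222.675] pointing down, gripper open.
Joint ranges: [-3, 3], [-0.9, 2.11], [0.09, 2.58], [-1.31, 4.45], [0.11, 2.69], [-2.54, 2.54]. Speed limits (rad/s): [2.39, 2.39, 3.01, 3.14, 3.14, 3.14].

## Interface

Orientations are given as a rotation vector (axis times angle).
In Python, from workcell import get_obs, get_image, camera_params, close_job gives the robot as it stands.
- The arm moves only by the shell command python3 -m creep 'ROWS' [OPENING]. ROWS is a JSON object of lists of equal length, an entry for each row: "delta_pos": the shift along the tool's x, y, z in m, a list of three; "twist": the turn, a rotation vector about the tool's x, y, z in degrees, a list of three. A call has 1 to 20 rows; each row shifts and turns the commanded pose from where the row before left it, along the tool's axes as they then stand; what a row does not reach is not made up. A row lasts 1/12 s, in which the tool goes at most 41.7 mm and 7.16 degrees, less where a joint would pass 70% of its speed; a pose out of reach is approached as far as the arm can. A call with a gripper value outside its range is refused whole. OPENING is the opening, from 0 (shut) to 1 (fully open), set as the call begins (- or left out, the last holds). The fingers move at their own pace and stop on an object; the grip force is fixed at half the most. Time passes only in rows, so rows that do not move let the fingers close. It gives the time, the measured TCP pose, the force, the opening and the grip force at its end, in the units of the state.
- get_obs(): the state, without advancing time (a new reading comes with each control period).
- get_image(name): name is "scene" or "top"; returns (picture, depth): 480x640x3 uint8, red, green, blue; 480x640 float32, mm along the optical axis (not along the pixel's ray), 0 where there is no reading.
- camera_params(name): a dict with "camera_matrix" (3x3 intrinsics, pixels), "k1" (the pictures are not rectified: a ray, as slopes to the right and down, at radius r is drawn at 1 + k1 r^2 times it, then the intrinsics apply), "extrinsics" (4x4, takes a point from camera to world coordinates). Camera axes: x right, y down, z forward; pixel columns grow to the right and rows downward; lengths in mm; the calibration is good to about 2 mm. A picture is of the moment at which its call begins. camera_params takes no time and is no camera call.
- close_job(): hands the job in; it is judged then, once.
The state is a dict: "t": time; "qpos": joint angles; "qvel": joint speeds; "joint_torque": joint torques, N m; "ee_pos": TCP position; "orientation": TCP orientation; "ft_force": force on the tool from outside, world axes, zero at the start; "moment": the same for the moment, N m; "width": finger opening in mm; "grasp_force": force on a finger pad.
Only numpy, scipy, OpenCV 4.12 (cv2) and the standard library are available. Lean on these libraries where they do the work, as an engineer would, in place of code of your own. Each camera call takes 0.05 s, during which the arm holds its last target. There are 200 camera calls.

## Working session

There is one attempt and no reset: what is moved stays moved. The work goes in short steps, Python scripts to look and compute and a shell command to move; the robot and the scene stay as the last step left them, time stands still between calls to the robot, and variables do not carry over. Pictures are saved under pics/ and viewed, at most 10 in all, crops included, and the job is handed in when it is done.

```bash
mkdir -p pics; ls; python3 - <<'E'
from workcell import *
import cv2,numpy as np
print(get_obs())
for n in("scene","top"):
    p,d=get_image(n); cv2.imwrite(f"pics/{n}0.png",p[...,::-1]); np.save(f"{n}0.npy",d); np.save(f"{n}0p.npy",p)
    print(n,camera_params(n))
E
```

```text
pics
{'t': 0.0, 'qpos': array([ 1.09700036e+00,  4.23825210e-01,  1.63071164e+00, -1.42742814e-05,
        1.08859325e+00, -1.89775896e-02]), 'qvel': array([ 8.45926949e-04,  5.40880059e-05,  3.32500258e-04, -1.78984919e-04,
        9.04221555e-04, -1.66395288e-04]), 'joint_torque': array([ 1.19560078e-03, -5.44622254e+01, -2.73675799e+01,  6.44411612e-02,
        2.27821106e-02, -1.20348632e-04]), 'ee_pos': array([274.27003728, 560.97212545, 221.90295749]), 'orientation': array([-7.08193065e-01, -3.06035660e+00,  2.34665231e-03]), 'ft_force': array([-0.09094542,  0.86097993, -1.29880054]), 'moment': array([ 0.0079513 , -0.00189439,  0.05091088]), 'grasp_force': 0.0, 'width': 87.79820655225235}
scene {'camera_matrix': array([[477.72728893,   0.        , 317.6660733 ],
       [  0.        , 477.72728893, 226.59317331],
       [  0.        ,   0.        ,   1.        ]]), 'k1': -0.05396471583753112, 'extrinsics': array([[-8.89877935e-01,  3.43636676e-01, -3.00051821e-01,
         8.57366389e+02],
       [ 4.56189143e-01,  6.66037165e-01, -5.90157573e-01,
         6.36533697e+02],
       [-2.95412234e-03, -6.62048586e-01, -7.49455098e-01,
         9.42542175e+02],
       [ 0.00000000e+00,  0.00000000e+00,  0.00000000e+00,
         1.00000000e+00]])}
top {'camera_matrix': array([[566.64168244,   0.        , 322.82520542],
       [  0.        , 566.64168244, 248.91992057],
       [  0.        ,   0.        ,   1.        ]]), 'k1': -0.10769841541782121, 'extrinsics': array([[ 8.73648584e-03, -9.92466186e-01,  1.22206967e-01,
         3.00450307e+02],
       [-9.99957630e-01, -9.02542073e-03, -1.81093783e-03,
        -2.34953182e+01],
       [ 2.90026385e-03, -1.22185967e-01, -9.92502986e-01,
         1.75374197e+03],
       [ 0.00000000e+00,  0.00000000e+00,  0.00000000e+00,
         1.00000000e+00]])}
```

View pics/scene0.png

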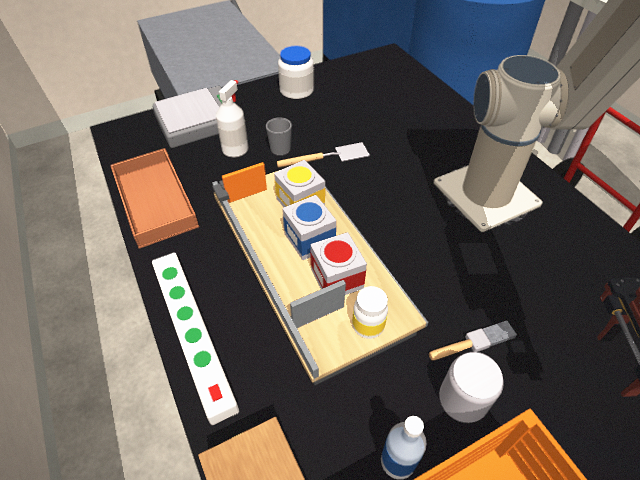

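View pics/top0.png

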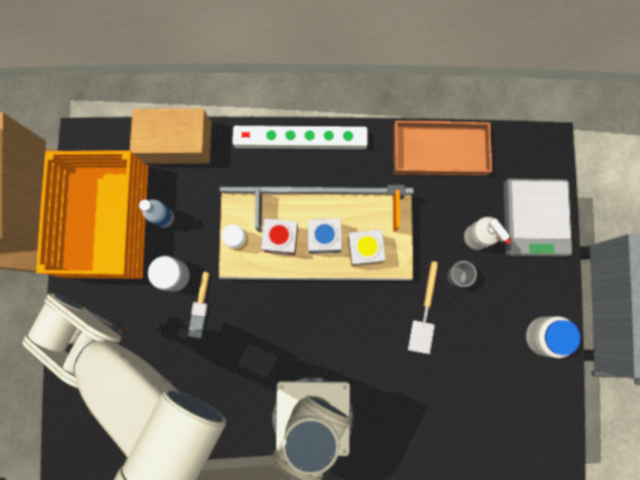

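The scene view shows three tins on the front of the deck: yellow (300,180), blue (310,215) and red (338,255). The orange bookend is at (245,182) and the end stop at (318,300). The top view shows red (279,235), blue (325,235) and yellow (367,246, slightly turned), the end stop at x≈257, the bookend at x≈397 and the lip at row≈189.

```bash
cat > h.py <<'E'
import numpy as np,cv2
from workcell import *
def cloud(n,p=None,d=None):
    if d is None: p,d=get_image(n)
    c=camera_params(n);K=c["camera_matrix"]
    v,u=np.mgrid[:480,:640]
    q=cv2.undistortPoints(np.stack([u,v],-1).reshape(-1,1,2).astype(float),K,np.array([c["k1"],0,0,0,0.]))[:,0]
    z=d.reshape(-1);E=c["extrinsics"]
    w=np.c_[q[:,0]*z,q[:,1]*z,z]@E[:3,:3].T+E[:3,3]
    w[z==0]=np.nan
    return w.reshape(480,640,3),p
def rect(pts):
    r=cv2.minAreaRect(pts[:,:2].astype(np.float32));return r
def comps(w,lo,hi,box,minn=60):
    m=(w[...,2]>lo)&(w[...,2]<hi)&(w[...,0]>box[0])&(w[...,0]<box[1])&(w[...,1]>box[2])&(w[...,1]<box[3])
    k,l=cv2.connectedComponents(m.astype(np.uint8))
    return [w[l==i] for i in range(1,k) if (l==i).sum()>minn],[l==i for i in range(1,k) if (l==i).sum()>minn]
E
python3 - <<'E'
from h import *
np.set_printoptions(precision=1,suppress=True)
for n in("top","scene"):
    w,p=cloud(n,np.load(n+"0p.npy"),np.load(n+"0.npy"))
    for name,lo,hi in(("deck",52,68),("lip",88,102),("plates",142,153),("tins",154,170)):
        for c,m in zip(*comps(w,lo,hi,(400,800,-340,360))):
            col=np.median(p[m],0)
            print(n,name,len(c),"med",np.median(c,0),"rect",np.round(np.array(rect(c)[0]+rect(c)[1]+(rect(c)[2],)),1),"col",col, "rng",np.percentile(c[:,:2],[1,99],axis=0).ravel())
E
```

```text
top deck 11041 med [556.6  -4.8  60.3] rect [551.5  -5.3 261.9 579.7   0. ] col [240. 219. 143.] rng [ 422.5 -290.1  677.7  279.9]
top lip 461 med [682.7 -16.5  95.1] rect [684.3 -24.1  16.9 380.5   0.1] col [157. 163. 158.] rng [ 676.2 -211.   689.8  160.1]
top lip 133 med [682.1 231.6  94.9] rect [681.4 231.4  12.6 106.3   0.8] col [155. 161. 156.] rng [675.5 179.1 687.7 283.7]
top plates 135 med [615.7 167.3 148.7] rect [617.3 167.4 115.   12.3   0.7] col [175. 180. 164.] rng [560.  161.1 674.3 173.5]
top plates 96 med [ 614.5 -241.2  149.2] rect [ 618.  -241.     9.7  108.4   89.3] col [236. 158.  10.] rng [ 564.3 -245.9  672.  -235.8]
top tins 741 med [538.  101.5 159.4] rect [538.2 101.1  93.2  89.6  84.9] col [225. 202. 188.] rng [493.4  56.4 582.2 146.8]
top tins 763 med [542.  -29.2 159.2] rect [541.3 -28.4  90.   94.4   1.4] col [210. 209. 212.] rng [499.6 -74.9 583.8  16.4]
top tins 327 med [534.7 230.1 160.7] rect [535.  230.6  58.7  56.3  45.8] col [242. 244. 245.] rng [507.7 202.3 562.8 258.6]
top tins 768 med [ 508.4 -151.1  159.3] rect [ 507.1 -150.4   89.4   94.2    
[... 1604 characters left out ...]
180. 181. 180.] rng [560.4 160.5 678.2 174.1]
scene plates 68 med [553.3 255.2 148.5] rect [545.1 249.4  22.7  56.6  58. ] col [223.  214.5 203. ] rng [516.3 225.7 565.4 263.1]
scene tins 726 med [ 509.8 -146.   159.3] rect [ 507.9 -149.3   87.6   94.     4.9] col [247.  240.  183.5] rng [ 465.7 -193.9  550.  -103.6]
scene tins 832 med [543.2 -24.2 159.4] rect [542.6 -29.   87.7  92.5   0.4] col [166. 169. 202.] rng [501.2 -70.  584.1  14.8]
scene tins 1057 med [540.7 104.2 159.3] rect [538.6 101.8  93.5  87.6  85.8] col [233. 172. 170.] rng [499.1  56.8 580.  144.9]
scene tins 660 med [536.9 234.5 159.4] rect [535.6 233.2  59.4  58.8  50.1] col [253. 254. 254.] rng [508.1 205.3 564.1 262.2]
```

```bash
cat >> h.py <<'E'
from scipy.spatial.transform import Rotation as Ro
def go(*t):
    o=get_obs();R=Ro.from_rotvec(o["orientation"]).as_matrix()
    np.set_printoptions(precision=2,suppress=True)
    print("t",o["t"],"pos",o["ee_pos"],"F",o["ft_force"],"w",o["width"]);print("axes x,y,z:",R.T.ravel())
    for p in t: print("to",p,"tool delta mm",R.T@(np.array(p)-o["ee_pos"]))
E
python3 -m creep '{"delta_pos":[[0,0,0],[0,0,0],[0,0,0],[0,0,0],[0,0,0],[0,0,0]],"twist":[[0,0,-6.52],[0,0,-6.52],[0,0,-6.52],[0,0,-6.52],[0,-5,0],[0,-5,0]]}' 0.55
python3 -c "
from h import *
go((440,101,225),(440,101,97))"
```

```text
t: 0.6
ee_pos: [275.9, 561.4, 222.6]
orientation: [0.001, 2.964, 0.001]
ft_force: [0.1, 0.3, -0.1]
width: 51.4
grasp_force: 0.0
t 0.6 pos [275.86 561.41 222.61] F [ 0.06  0.26 -0.07] w 51.40923535630917
axes x,y,z: [-0.98  0.   -0.18  0.    1.    0.    0.18  0.   -0.98]
to (440, 101, 225) tool delta mm [-162.34 -460.29   26.5 ]
to (440, 101, 97) tool delta mm [-139.67 -460.37  152.48]
```

```bash

python3 -m creep '{"delta_pos":[[-0.0116,-0.0329,0.0019],[-0.0116,-0.0329,0.0019],[-0.0116,-0.0329,0.0019],[-0.0116,-0.0329,0.0019],[-0.0116,-0.0329,0.0019],[-0.0116,-0.0329,0.0019],[-0.0116,-0.0329,0.0019],[-0.0116,-0.0329,0.0019],[-0.0116,-0.0329,0.0019],[-0.0116,-0.0329,0.0019],[-0.0116,-0.0329,0.0019],[-0.0116,-0.0329,0.0019],[-0.0116,-0.0329,0.0019],[-0.0116,-0.0329,0.0019],[0,0,0]],"twist":[[0,0,0],[0,0,0],[0,0,0],[0,0,0],[0,0,0],[0,0,0],[0,0,0],[0,0,0],[0,0,0],[0,0,0],[0,0,0],[0,0,0],[0,0,0],[0,0,0],[0,0,0]]}'
python3 -c "
from h import *
go((440,102,97),(470,102,97))"
```

```text
t: 1.85
ee_pos: [440.5, 96.5, 224.8]
orientation: [0.007, 2.966, -0.002]
ft_force: [-0.4, 0.5, 0.8]
width: 48.1
grasp_force: 0.0
t 1.85 pos [440.52  96.46 224.78] F [-0.44  0.46  0.8 ] w 48.08774382185818
axes x,y,z: [-0.98  0.   -0.17  0.    1.   -0.    0.17 -0.   -0.98]
to (440, 102, 97) tool delta mm [ 22.8    5.67 125.73]
to (470, 102, 97) tool delta mm [ -6.75   5.8  130.95]
```

```bash

python3 -m creep '{"delta_pos":[[0.0045,0,0.0252],[0.0045,0,0.0252],[0.0045,0,0.0252],[0.0045,0,0.0252],[0.0045,0,0.0252],[-0.0098,0,0.0017],[-0.0098,0,0.0017],[0,0,0]],"twist":[[0,0,0],[0,0,0],[0,0,0],[0,0,0],[0,0,0],[0,0,0],[0,0,0],[0,0,0]]}'
python3 -c "
from h import *
go((578,102,97))"
```

```text
t: 2.52
ee_pos: [462.5, 101.8, 98.2]
orientation: [-0.001, 2.963, 0.001]
ft_force: [0.5, 0.2, 0.4]
width: 48.2
grasp_force: 0.0
t 2.5167 pos [462.5  101.76  98.17] F [0.46 0.19 0.44] w 48.223767685980114
axes x,y,z: [-0.98 -0.   -0.18 -0.    1.    0.    0.18  0.   -0.98]
to (578, 102, 97) tool delta mm [-113.46    0.17   21.63]
```

```bash

python3 -m creep '{"delta_pos":[[-0.0079,0,0.0014],[-0.0079,0,0.0014],[-0.0079,0,0.0014],[-0.0079,0,0.0014],[-0.0079,0,0.0014],[-0.0079,0,0.0014],[-0.0079,0,0.0014],[-0.0079,0,0.0014],[-0.0079,0,0.0014],[-0.0079,0,0.0014],[-0.0079,0,0.0014],[-0.0079,0,0.0014],[-0.0039,0,0.0007],[0,0,0]],"twist":[[0,0,0],[0,0,0],[0,0,0],[0,0,0],[0,0,0],[0,0,0],[0,0,0],[0,0,0],[0,0,0],[0,0,0],[0,0,0],[0,0,0],[0,0,0],[0,0,0]]}'
python3 - <<'E'
from h import *
go((578,102,97))
w,p=cloud("scene")
for c in comps(w,154,166,(440,720,-220,165))[0]: print(len(c),np.median(c[:,2]),rect(c))
E
```

```text
t: 3.68
ee_pos: [560.4, 101.0, 97.1]
orientation: [-0.0, 2.966, 0.0]
ft_force: [-0.4, -0.1, 0.2]
width: 48.4
grasp_force: 0.0
t 3.6833 pos [560.36 100.97  97.08] F [-0.43 -0.08  0.19] w 48.426675873853405
axes x,y,z: [-0.98 -0.   -0.17 -0.    1.    0.    0.17  0.   -0.98]
to (578, 102, 97) tool delta mm [-17.36   1.03   3.17]
719 159.24642846950303 ((508.38330078125, -149.4088134765625), (87.25387573242188, 94.13687133789062), 7.029048919677734)
454 159.2136351696878 ((542.0919799804688, -27.453670501708984), (84.8138656616211, 96.16693878173828), 1.5464783906936646)
1081 159.2982377863391 ((617.4669189453125, 104.01861572265625), (88.31330108642578, 92.01653289794922), 0.9038849472999573)
```

```bash

python3 -m creep '{"delta_pos":[[-0.0059,0,0.001],[-0.0049,0,0.0009],[-0.002,0,0.0003],[-0.001,0,0.0002],[-0.001,0,0.0002],[0,0,0]],"twist":[[0,0,0],[0,0,0],[0,0,0],[0,0,0],[0,0,0],[0,0,0]]}'
python3 -m creep '{"delta_pos":[[-0.001,0,0.0002],[0,0,0]],"twist":[[0,0,0],[0,0,0]]}'
```

```text
t: 4.23
ee_pos: [573.5, 100.9, 96.6]
orientation: [-0.001, 2.968, -0.0]
ft_force: [-4.5, 0.3, 2.8]
width: 48.3
grasp_force: 2.2
t: 4.4
ee_pos: [574.6, 100.9, 96.6]
orientation: [-0.001, 2.968, -0.0]
ft_force: [-4.1, 0.3, 2.4]
width: 48.2
grasp_force: 2.0
```

```bash

python3 -m creep '{"delta_pos":[[-0.001,0,0.0002],[0,0,0]],"twist":[[0,0,0],[0,0,0]]}'
```

```text
t: 4.57
ee_pos: [575.9, 101.0, 96.6]
orientation: [-0.001, 2.968, -0.0]
ft_force: [-4.3, -0.3, 2.0]
width: 47.6
grasp_force: 1.9
```

```bash

python3 -m creep '{"delta_pos":[[-0.001,0,0.0002],[0,0,0]],"twist":[[0,0,0],[0,0,0]]}'
python3 -m creep '{"delta_pos":[[-0.001,0,0.0002],[0,0,0]],"twist":[[0,0,0],[0,0,0]]}'
python3 - <<'E'
from h import *
w,p=cloud("scene")
for c in comps(w,154,166,(440,720,20,165))[0]: print(len(c),np.median(c[:,2]),rect(c))
E
```

```text
t: 4.73
ee_pos: [577.1, 101.0, 96.6]
orientation: [-0.001, 2.967, -0.0]
ft_force: [-4.5, -0.1, 2.0]
width: 48.5
grasp_force: 2.0
t: 4.9
ee_pos: [577.9, 100.9, 96.5]
orientation: [-0.001, 2.968, -0.0]
ft_force: [-4.6, -0.8, 3.5]
width: 48.2
grasp_force: 2.5
1106 159.25059812208679 ((634.237060546875, 104.3431396484375), (92.44015502929688, 88.05908966064453), 89.37873840332031)
```

```bash

python3 -m creep '{"delta_pos":[[-0.001,0,0.0002],[0,0,0]],"twist":[[0,0,0],[0,0,0]]}'
python3 -m creep '{"delta_pos":[[-0.0005,0,0.0001],[0,0,0]],"twist":[[0,0,0],[0,0,0]]}'

```

```text
t: 5.12
ee_pos: [578.0, 100.9, 96.3]
orientation: [-0.0, 2.97, -0.0]
ft_force: [-8.4, 0.5, 6.7]
width: 48.4
grasp_force: 4.3
t: 5.28
ee_pos: [578.1, 100.9, 96.3]
orientation: [-0.0, 2.97, -0.0]
ft_force: [-10.3, 0.7, 8.8]
width: 48.5
grasp_force: 5.1
```

```bash

python3 -m creep '{"delta_pos":[[0.0189,0,-0.0034],[0.0189,0,-0.0034],[0.0189,0,-0.0034],[0.0189,0,-0.0034],[0.0189,0,-0.0034],[0.0189,0,-0.0034],[0,-0.0259,0],[0,-0.0259,0],[0,-0.0259,0],[0,-0.0259,0],[0,-0.0259,0],[0,0,0],[0,0,0]],"twist":[[0,0,0],[0,0,0],[0,0,0],[0,0,0],[0,0,0],[0,0,0],[0,0,0],[0,0,0],[0,0,0],[0,0,0],[0,0,0],[0,0,0],[0,0,0]]}'
python3 -c "
from h import *
go((572,-28.5,97))"
```

```text
t: 6.37
ee_pos: [465.8, -29.8, 97.3]
orientation: [0.004, 2.965, -0.001]
ft_force: [0.5, -0.1, 0.4]
width: 48.6
grasp_force: 0.0
t 6.3667 pos [465.81 -29.82  97.32] F [ 0.51 -0.07  0.36] w 48.56404189990866
axes x,y,z: [-0.98  0.   -0.18  0.    1.   -0.    0.18 -0.   -0.98]
to (572, -28.5, 97) tool delta mm [-104.48    1.6    19.  ]
```

```bash

python3 -m creep '{"delta_pos":[[-0.0079,0,0.0014],[-0.0079,0,0.0014],[-0.0079,0,0.0014],[-0.0079,0,0.0014],[-0.0079,0,0.0014],[-0.0079,0,0.0014],[-0.0079,0,0.0014],[-0.0079,0,0.0014],[-0.0079,0,0.0014],[-0.0079,0,0.0014],[-0.0079,0,0.0014],[-0.0079,0,0.0014],[-0.0059,0,0.001],[-0.0029,0,0.0005],[-0.001,0,0.0002],[0,0,0]],"twist":[[0,0,0],[0,0,0],[0,0,0],[0,0,0],[0,0,0],[0,0,0],[0,0,0],[0,0,0],[0,0,0],[0,0,0],[0,0,0],[0,0,0],[0,0,0],[0,0,0],[0,0,0],[0,0,0]]}'
python3 -m creep '{"delta_pos":[[-0.001,0,0.0002],[0,0,0]],"twist":[[0,0,0],[0,0,0]]}'
python3 - <<'E'
from h import *
w,p=cloud("scene")
for c in comps(w,154,166,(440,720,-220,165))[0]: print(len(c),np.median(c[:,2]),rect(c))
E
```

```text
t: 7.7
ee_pos: [571.1, -27.9, 96.6]
orientation: [-0.002, 2.967, 0.0]
ft_force: [-0.8, 0.3, -0.8]
width: 48.6
grasp_force: 0.4
t: 7.87
ee_pos: [571.6, -28.3, 96.7]
orientation: [-0.001, 2.968, 0.0]
ft_force: [-1.8, 2.2, -1.2]
width: 48.5
grasp_force: 0.9
934 159.28622385149504 ((628.1748046875, -30.055767059326172), (87.63599395751953, 92.36029052734375), 1.0203711986541748)
1141 159.2750536811791 ((635.0867309570312, 104.65017700195312), (92.11814880371094, 87.22640228271484), 89.64266204833984)
```

```bash

python3 -m creep '{"delta_pos":[[-0.002,0,0.0003],[-0.001,0,0.0002],[-0.001,0,0.0002],[0,0,0]],"twist":[[0,0,0],[0,0,0],[0,0,0],[0,0,0]]}'
python3 -m creep '{"delta_pos":[[-0.001,0,0.0002],[0,0,0]],"twist":[[0,0,0],[0,0,0]]}'
python3 -m creep '{"delta_pos":[[-0.001,0,0.0002],[0,0,0]],"twist":[[0,0,0],[0,0,0]]}'

```

```text
t: 8.25
ee_pos: [576.2, -28.7, 96.9]
orientation: [-0.0, 2.967, -0.0]
ft_force: [-2.0, -0.8, -0.8]
width: 48.4
grasp_force: 0.8
t: 8.42
ee_pos: [577.0, -28.6, 96.8]
orientation: [-0.0, 2.967, -0.0]
ft_force: [-2.2, 0.5, -1.1]
width: 48.3
grasp_force: 1.0
t: 8.58
ee_pos: [578.0, -28.6, 96.8]
orientation: [-0.001, 2.967, -0.0]
ft_force: [-2.0, -0.6, -1.2]
width: 48.1
grasp_force: 1.1
```

```bash

python3 -m creep '{"delta_pos":[[-0.001,0,0.0002],[0,0,0]],"twist":[[0,0,0],[0,0,0]]}'
python3 -m creep '{"delta_pos":[[-0.001,0,0.0002],[0,0,0]],"twist":[[0,0,0],[0,0,0]]}'

```

```text
t: 8.75
ee_pos: [578.1, -28.6, 96.7]
orientation: [-0.001, 2.969, 0.0]
ft_force: [-4.8, -1.1, 2.5]
width: 48.4
grasp_force: 2.8
t: 8.92
ee_pos: [578.2, -28.5, 96.6]
orientation: [-0.001, 2.971, 0.0]
ft_force: [-9.4, -0.7, 6.6]
width: 48.8
grasp_force: 4.7
```

```bash

python3 -m creep '{"delta_pos":[[0.0179,0,-0.0032],[0.0179,0,-0.0032],[0.0179,0,-0.0032],[0.0179,0,-0.0032],[0.0179,0,-0.0032],[0.0179,0,-0.0032],[0.0179,0,-0.0032],[0.0179,0,-0.0032],[0,-0.0243,0],[0,-0.0243,0],[0,-0.0243,0],[0,-0.0243,0],[0,-0.0243,0],[0,0,0],[0,0,0]],"twist":[[0,0,0],[0,0,0],[0,0,0],[0,0,0],[0,0,0],[0,0,0],[0,0,0],[0,0,0],[0,0,0],[0,0,0],[0,0,0],[0,0,0],[0,0,0],[0,0,0],[0,0,0]]}'
python3 -c "
from h import *
go((530,-150,97))"
```

```text
t: 10.17
ee_pos: [435.6, -151.5, 97.6]
orientation: [0.003, 2.965, -0.002]
ft_force: [-1.7, 0.7, -0.1]
width: 48.0
grasp_force: 0.0
t 10.1667 pos [ 435.56 -151.47   97.6 ] F [-1.74  0.7  -0.06] w 47.99945508765037
axes x,y,z: [-0.98  0.   -0.18  0.    1.   -0.    0.18 -0.   -0.98]
to (530, -150, 97) tool delta mm [-92.86   1.69  17.2 ]
```

```bash

python3 -m creep '{"delta_pos":[[-0.0079,0,0.0014],[-0.0079,0,0.0014],[-0.0079,0,0.0014],[-0.0079,0,0.0014],[-0.0079,0,0.0014],[-0.0079,0,0.0014],[-0.0079,0,0.0014],[-0.0079,0,0.0014],[-0.0079,0,0.0014],[-0.0079,0,0.0014],[-0.0079,0,0.0014],[-0.0079,0,0.0014],[0,0,0]],"twist":[[0,0,0],[0,0,0],[0,0,0],[0,0,0],[0,0,0],[0,0,0],[0,0,0],[0,0,0],[0,0,0],[0,0,0],[0,0,0],[0,0,0],[0,0,0]]}'
python3 - <<'E'
from h import *
go((578,-150,97))
w,p=cloud("scene")
for c in comps(w,154,166,(440,720,-220,165))[0]: print(len(c),np.median(c[:,2]),rect(c))
E
```

```text
t: 11.25
ee_pos: [533.1, -150.4, 97.4]
orientation: [-0.001, 2.965, -0.001]
ft_force: [0.5, 0.7, -0.1]
width: 48.3
grasp_force: 0.0
t 11.25 pos [ 533.1  -150.41   97.42] F [ 0.52  0.71 -0.07] w 48.283681016648316
axes x,y,z: [-0.98 -0.   -0.18 -0.    1.   -0.    0.18 -0.   -0.98]
to (578, -150, 97) tool delta mm [-44.12   0.39   8.32]
747 159.25331675225368 ((590.7677612304688, -154.08163452148438), (95.91388702392578, 87.13871765136719), 89.74803924560547)
891 159.30818311251562 ((634.4998779296875, -30.56439971923828), (92.39897918701172, 88.18824768066406), 88.58717346191406)
1095 159.26297291705475 ((634.5575561523438, 104.70687866210938), (87.63959503173828, 94.08397674560547), 1.0957382917404175)
```

Squared up nicely, so I'll push the last ~44 mm.

```bash

python3 -m creep '{"delta_pos":[[-0.0079,0,0.0014],[-0.0079,0,0.0014],[-0.0079,0,0.0014],[-0.0079,0,0.0014],[-0.0049,0,0.0009],[-0.002,0,0.0003],[-0.001,0,0.0002],[-0.001,0,0.0002],[0,0,0]],"twist":[[0,0,0],[0,0,0],[0,0,0],[0,0,0],[0,0,0],[0,0,0],[0,0,0],[0,0,0],[0,0,0]]}'
python3 -m creep '{"delta_pos":[[-0.001,0,0.0002],[0,0,0]],"twist":[[0,0,0],[0,0,0]]}'
python3 -m creep '{"delta_pos":[[-0.001,0,0.0002],[0,0,0]],"twist":[[0,0,0],[0,0,0]]}'
python3 -m creep '{"delta_pos":[[-0.001,0,0.0002],[0,0,0]],"twist":[[0,0,0],[0,0,0]]}'

```

```text
t: 12.05
ee_pos: [571.6, -150.0, 96.9]
orientation: [-0.001, 2.968, 0.0]
ft_force: [-3.3, -0.7, -0.1]
width: 48.4
grasp_force: 1.5
t: 12.22
ee_pos: [572.9, -150.0, 97.0]
orientation: [-0.0, 2.967, 0.0]
ft_force: [-2.9, 0.7, 0.3]
width: 48.4
grasp_force: 1.2
t: 12.38
ee_pos: [574.1, -150.0, 96.9]
orientation: [-0.001, 2.967, -0.0]
ft_force: [-2.4, 0.3, 0.3]
width: 48.4
grasp_force: 1.3
t: 12.55
ee_pos: [575.1, -150.0, 96.9]
orientation: [-0.001, 2.967, 0.0]
ft_force: [-2.8, -0.2, 0.9]
width: 47.9
grasp_force: 1.4
```

```bash

python3 -m creep '{"delta_pos":[[-0.001,0,0.0002],[-0.001,0,0.0002],[-0.001,0,0.0002],[0,0,0]],"twist":[[0,0,0],[0,0,0],[0,0,0],[0,0,0]]}'
python3 -m creep '{"delta_pos":[[-0.001,0,0.0002],[0,0,0]],"twist":[[0,0,0],[0,0,0]]}'
python3 -m creep '{"delta_pos":[[-0.0005,0,0.0001],[0,0,0]],"twist":[[0,0,0],[0,0,0]]}'

```

```text
t: 12.88
ee_pos: [578.2, -150.0, 96.8]
orientation: [-0.001, 2.967, 0.0]
ft_force: [-3.6, 0.0, 1.1]
width: 48.6
grasp_force: 1.8
t: 13.05
ee_pos: [578.3, -150.0, 96.8]
orientation: [-0.001, 2.969, 0.0]
ft_force: [-7.9, -0.1, 6.0]
width: 48.2
grasp_force: 3.8
t: 13.22
ee_pos: [578.4, -150.0, 96.8]
orientation: [-0.001, 2.969, 0.001]
ft_force: [-9.8, -0.8, 7.6]
width: 48.3
grasp_force: 4.7
```

```bash

python3 -m creep '{"delta_pos":[[0.0099,0,-0.0017],[0.0148,0,-0.0026],[-0.0054,0,-0.0305],[-0.0054,0,-0.0305],[-0.0054,0,-0.0305],[-0.0054,0,-0.0305],[0,0,0],[0,0,0]],"twist":[[0,0,0],[0,0,0],[0,0,0],[0,0,0],[0,0,0],[0,0,0],[0,0,0],[0,0,0]]}' 0
python3 - <<'E'
from h import *
go((618,-276,221),(618,-276,110))
for n in("scene","top"):
  w,p=cloud(n)
  for c in comps(w,152,166,(440,720,-220,165))[0]: print(len(c),np.median(c[:,2]),rect(c))
  m=(w[...,1]<-300)&(w[...,1]>-600)&(w[...,0]>420)&(w[...,0]<720)&(w[...,2]>150)
  if m.any(): print("sprayer",np.nanmin(w[m],0),np.nanmax(w[m],0),np.percentile(w[m][:,1],98))
E
```

```text
t: 13.88
ee_pos: [556.3, -150.5, 223.0]
orientation: [-0.001, 2.961, -0.003]
ft_force: [0.6, 0.4, -0.4]
width: 0.7
grasp_force: 0.0
t 13.8833 pos [ 556.3  -150.53  223.02] F [ 0.65  0.42 -0.4 ] w 0.7049669465652175
axes x,y,z: [-0.98 -0.   -0.18 -0.    1.   -0.    0.18 -0.   -0.98]
to (618, -276, 221) tool delta mm [ -60.24 -125.5    13.27]
to (618, -276, 110) tool delta mm [ -40.31 -125.3   122.47]
999 158.3782753274362 ((635.0116577148438, -156.57693481445312), (96.7341537475586, 89.52383422851562), 89.46281433105469)
1217 158.272214134225 ((635.0599975585938, -30.40613555908203), (96.04402923583984, 89.73426818847656), 89.45097351074219)
1518 158.21698924836352 ((634.71826171875, 103.67471313476562), (95.83519744873047, 89.83074951171875), 89.64393615722656)
sprayer [ 511.41 -541.88  150.11] [ 587.73 -478.58  218.09] -484.69540141524874
783 158.2570775821821 ((632.2035522460938, 103.85789489746094), (89.5521240234375, 93.00297546386719), 0.6496918201446533)
800 158.5113944656366 ((632.78759765625, -31.35104751586914), (89.17554473876953, 92.4513931274414), 0.2768898904323578)
438 157.88522980313064 ((639.428955078125, -156.8520965576172), (73.39815521240234, 96.63134002685547), 1.267966866493225)
sprayer [ 514.28 -548.06  150.01] [ 586.43 -482.08  223.86] -486.6878374827649
```

```bash

python3 -m creep '{"delta_pos":[[-0.012,-0.0251,0.0027],[-0.012,-0.0251,0.0027],[-0.012,-0.0251,0.0027],[-0.012,-0.0251,0.0027],[-0.012,-0.0251,0.0027],[0,0,0],[0.004,0,0.0218],[0.004,0,0.0218],[0.004,0,0.0218],[0.004,0,0.0218],[0.004,0,0.0218],[0,0,0]],"twist":[[0,0,0],[0,0,0],[0,0,0],[0,0,0],[0,0,0],[0,0,0],[0,0,0],[0,0,0],[0,0,0],[0,0,0],[0,0,0],[0,0,0]]}'
python3 - <<'E'
from h import *
go((618,-260,110))
w,p=cloud("top");cv2.imwrite("pics/t1.png",cv2.resize(p[150:300,200:520,::-1],None,fx=2,fy=2))
E
```

```text
t: 14.98
ee_pos: [611.2, -273.0, 100.5]
orientation: [-0.0, 2.976, 0.007]
ft_force: [-0.9, 0.8, -0.9]
width: 0.6
grasp_force: 0.0
t 14.9833 pos [ 611.22 -273.02  100.47] F [-0.9   0.82 -0.91] w 0.6479420527092169
axes x,y,z: [-0.99  0.   -0.16 -0.    1.    0.    0.16  0.   -0.99]
to (618, -260, 110) tool delta mm [-8.25 13.06 -8.22]
```

View pics/t1.png

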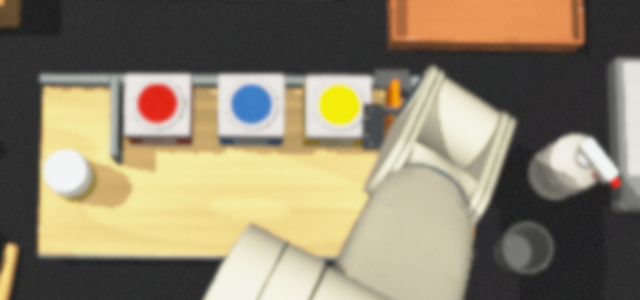

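```bash

python3 -m creep '{"delta_pos":[[0,0.005,0],[0,0.005,0],[0,0.005,0],[0,0.003,0],[0,0.005,0],[0,0.005,0],[0,0.005,0],[0,0.005,0],[0,0.005,0],[0,0.005,0],[0,0.003,0],[0,0.003,0]],"twist":[[0,0,0],[0,0,0],[0,0,0],[0,0,0],[0,0,0],[0,0,0],[0,0,0],[0,0,0],[0,0,0],[0,0,0],[0,0,0],[0,0,0]]}'
python3 - <<'E'
from h import *
go()
w,p=cloud("scene")
for c in comps(w,142,166,(440,720,-270,157))[0]: print(len(c),np.median(c,0),rect(c))
E
```

```text
t: 16.03
ee_pos: [615.5, -221.7, 107.1]
orientation: [-0.001, 2.966, -0.002]
ft_force: [0.1, -5.6, 2.2]
width: 0.6
grasp_force: 3.0
t 16.0333 pos [ 615.55 -221.74  107.13] F [ 0.1  -5.6   2.21] w 0.5733145658665689
axes x,y,z: [-0.98 -0.   -0.17 -0.    1.   -0.    0.17 -0.   -0.98]
1230 [ 639.84 -140.75  155.97] ((634.5261840820312, -167.93804931640625), (91.02250671386719, 131.65887451171875), 0.24483229219913483)
1448 [637.8  -20.92 156.2 ] ((634.3619995117188, -31.026325225830078), (98.06647491455078, 90.89058685302734), 89.81312561035156)
1802 [637.62 112.74 156.47] ((633.8577270507812, 103.99051666259766), (98.189697265625, 92.36012268066406), 89.5115737915039)
```

Pushing works. I'm continuing up to about 10 mm before the row closes.

```bash

python3 -m creep '{"delta_pos":[[0,0.005,0],[0,0.005,0],[0,0.005,0],[0,0.005,0],[0,0.005,0],[0,0.005,0],[0,0.005,0],[0,0.005,0],[0,0.005,0],[0,0.005,0],[0,0.005,0],[0,0.005,0],[0,0.004,0],[0,0,0]],"twist":[[0,0,0],[0,0,0],[0,0,0],[0,0,0],[0,0,0],[0,0,0],[0,0,0],[0,0,0],[0,0,0],[0,0,0],[0,0,0],[0,0,0],[0,0,0],[0,0,0]]}'
python3 - <<'E'
from h import *
go()
w,p=cloud("scene")
for c in comps(w,154,166,(440,720,-270,157))[0]: print(len(c),np.median(c,0),rect(c))
E
```

```text
t: 17.25
ee_pos: [615.4, -157.6, 107.1]
orientation: [-0.001, 2.967, -0.001]
ft_force: [0.6, -4.1, 2.3]
width: 0.8
grasp_force: 2.0
t 17.25 pos [ 615.44 -157.58  107.14] F [ 0.57 -4.13  2.32] w 0.7877025943753424
axes x,y,z: [-0.98 -0.   -0.17 -0.    1.   -0.    0.17 -0.   -0.98]
2837 [636.04  20.71 159.23] ((634.8661499023438, 8.300048828125), (88.59223937988281, 283.8538818359375), 0.35456639528274536)
```

```bash

python3 -m creep '{"delta_pos":[[0,0.003,0],[0,0.002,0],[0,0.001,0],[0,0,0]],"twist":[[0,0,0],[0,0,0],[0,0,0],[0,0,0]]}'
python3 -m creep '{"delta_pos":[[0,0.001,0],[0,0.001,0],[0,0,0]],"twist":[[0,0,0],[0,0,0],[0,0,0]]}'
python3 -m creep '{"delta_pos":[[0,0.001,0],[0,0,0]],"twist":[[0,0,0],[0,0,0]]}'
python3 -m creep '{"delta_pos":[[0,0.001,0],[0,0,0]],"twist":[[0,0,0],[0,0,0]]}'

```

```text
t: 17.63
ee_pos: [615.4, -152.6, 107.2]
orientation: [-0.001, 2.966, -0.002]
ft_force: [-0.3, -8.7, 2.2]
width: 0.3
grasp_force: 4.5
t: 17.88
ee_pos: [615.5, -150.8, 107.2]
orientation: [-0.001, 2.966, -0.003]
ft_force: [-0.8, -10.3, 2.5]
width: 0.4
grasp_force: 5.0
t: 18.05
ee_pos: [615.5, -149.9, 107.2]
orientation: [-0.001, 2.966, -0.003]
ft_force: [-1.2, -9.5, 2.4]
width: 0.4
grasp_force: 5.1
t: 18.22
ee_pos: [615.5, -148.9, 107.2]
orientation: [-0.0, 2.966, -0.003]
ft_force: [-0.2, -10.0, 1.0]
width: 0.6
grasp_force: 5.2
```

Steady ~10 N is sliding friction, with the row still moving 1 mm per mm.

```bash

python3 -m creep '{"delta_pos":[[0,0.001,0],[0,0,0]],"twist":[[0,0,0],[0,0,0]]}'
python3 -m creep '{"delta_pos":[[0,0.001,0],[0,0,0]],"twist":[[0,0,0],[0,0,0]]}'
python3 -m creep '{"delta_pos":[[0,0.001,0],[0,0,0]],"twist":[[0,0,0],[0,0,0]]}'

```

```text
t: 18.38
ee_pos: [615.5, -147.9, 107.2]
orientation: [-0.0, 2.966, -0.003]
ft_force: [-0.9, -9.6, 2.2]
width: 0.3
grasp_force: 5.2
t: 18.55
ee_pos: [615.5, -146.9, 107.2]
orientation: [-0.0, 2.966, -0.003]
ft_force: [-1.2, -9.6, 2.3]
width: 0.3
grasp_force: 5.2
t: 18.72
ee_pos: [615.5, -146.1, 107.2]
orientation: [-0.001, 2.966, -0.003]
ft_force: [-0.8, -11.6, 2.6]
width: 0.5
grasp_force: 5.8
```

```bash

python3 -m creep '{"delta_pos":[[0,0.001,0],[0,0,0]],"twist":[[0,0,0],[0,0,0]]}'

```

```text
t: 18.88
ee_pos: [615.5, -146.1, 107.2]
orientation: [-0.001, 2.966, -0.005]
ft_force: [-0.6, -17.0, 1.5]
width: 0.7
grasp_force: 8.4
```

```bash

python3 -m creep '{"delta_pos":[[0,0.0005,0],[0,0,0],[0,0,0],[0,0,0],[0,0,0],[0,0,0],[0,0,0],[0,0,0],[0,0,0],[0,0,0]],"twist":[[0,0,0],[0,0,0],[0,0,0],[0,0,0],[0,0,0],[0,0,0],[0,0,0],[0,0,0],[0,0,0],[0,0,0]]}'

```

```text
t: 19.72
ee_pos: [615.5, -146.0, 107.2]
orientation: [-0.001, 2.966, -0.005]
ft_force: [-2.3, -19.5, 2.0]
width: 0.4
grasp_force: 9.5
```

```bash

python3 -m creep '{"delta_pos":[[0,-0.002,0],[0,-0.003,0],[0,-0.01,0],[0,-0.02,0],[0,-0.02,0],[-0.0054,0,-0.0305],[-0.0054,0,-0.0305],[-0.0054,0,-0.0305],[-0.0054,0,-0.0305],[0.03,0,0],[0.03,0,0],[0.03,0,0],[0.03,0,0],[0,0,0],[0,0,0]],"twist":[[0,0,0],[0,0,0],[0,0,0],[0,0,0],[0,0,0],[0,0,0],[0,0,0],[0,0,0],[0,0,0],[0,0,0],[0,0,0],[0,0,0],[0,0,0],[0,0,0],[0,0,0]]}'
python3 - <<'E'
from h import *
go()
for n in("scene","top"):
  w,p=cloud(n)
  cv2.imwrite(f"pics/{n}2.png",cv2.resize(p[130:400,180:500,::-1],None,fx=2,fy=2))
  for lo,hi in((142,152.5),(154,166)):
    for c in comps(w,lo,hi,(440,720,-270,190),30)[0]: print(n,len(c),np.median(c,0),rect(c))
E
```

```text
t: 20.97
ee_pos: [495.7, -197.9, 209.6]
orientation: [0.001, 2.968, 0.001]
ft_force: [0.4, 0.2, 0.2]
width: 0.3
grasp_force: 0.0
t 20.9667 pos [ 495.75 -197.87  209.64] F [0.4  0.22 0.17] w 0.3157274663313976
axes x,y,z: [-0.99  0.   -0.17  0.    1.    0.    0.17  0.   -0.99]
scene 132 [ 606.14 -127.91  150.54] ((618.50341796875, -121.1795883178711), (105.50533294677734, 28.301401138305664), 2.5742218494415283)
scene 140 [678.62 -20.86 150.55] ((671.6758422851562, -23.819847106933594), (16.2496280670166, 183.7938690185547), 0.04718414321541786)
scene 526 [630.77 166.09 149.13] ((633.1762084960938, 159.70396423339844), (65.01905822753906, 139.8360595703125), 61.131832122802734)
scene 3022 [636.5   33.28 159.26] ((635.1351318359375, 18.856582641601562), (282.34423828125, 88.00119018554688), 89.86119079589844)
top 33 [664.09 -22.69 150.78] ((664.8869018554688, -24.928312301635742), (27.22299575805664, 26.17568016052246), 47.159576416015625)
top 64 [652.98 164.07 149.49] ((650.3999633789062, 160.86471557617188), (22.82402801513672, 46.50981903076172), 80.95360565185547)
top 117 [ 623.65 -126.6   149.58] ((620.3001098632812, -122.61394500732422), (111.28072357177734, 20.497257232666016), 0.03248428925871849)
top 104 [591.45 166.36 149.37] ((592.053955078125, 166.8965301513672), (57.91291046142578, 48.77820587158203), 45.35161209106445)
top 2105 [632.16  16.92 159.12] ((632.1111450195312, 21.51507568359375), (88.43732452392578, 296.5491943359375), 0.6662874817848206)
```

View pics/scene2.png

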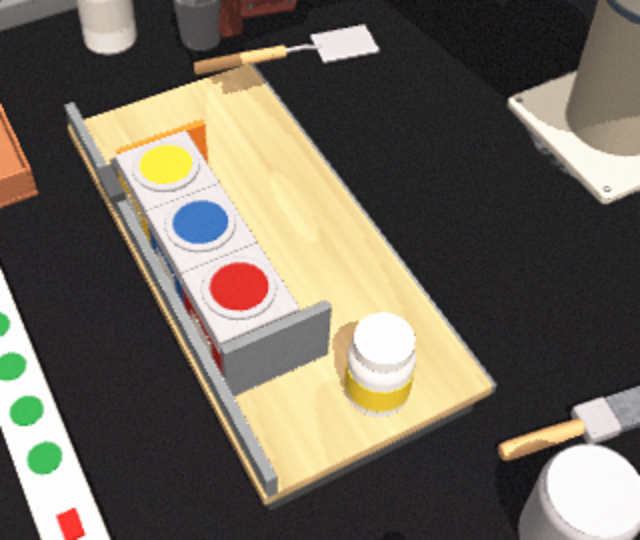

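View pics/top2.png

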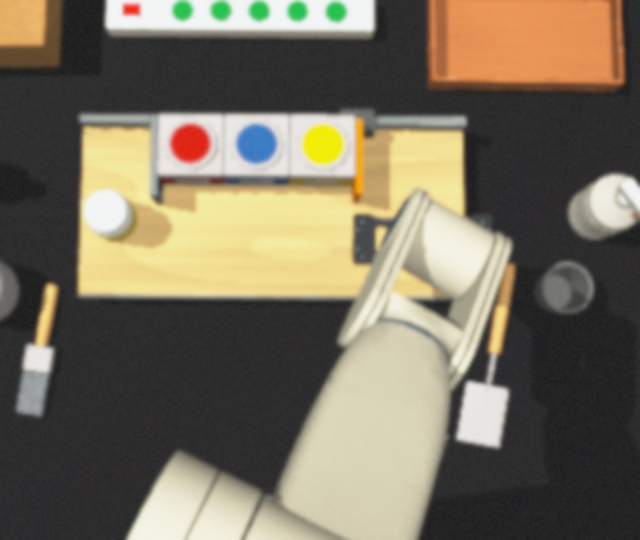

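In both views the three tins stand square in one tight row between the end stop (scene 270,350) and the bookend (scene 165,140; top 358,160). They are against the lip and nothing else has moved, so I'm handing in.

```bash
python3 -c "
from workcell import *
print(close_job())"
```

```text
the job is handed in; nothing more can be done
None
```

The job is handed in after about 21 s of the 72 s: the three tins stand square against the back lip, closed tight between the end stop and the bookend. I pressed the row at 17–20 N for about a second (you asked for about 15 N), let go, and the final pictures show the robot clear and the other things where they stood.

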